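# Tuck the coffee-pod caddy's lid under its lip

### The arm

A 7-joint arm with a two-finger parallel gripper is mounted at the origin on a cart in front of the work surface, level with it; the furniture and walls round the work are solid. World frame = base frame: x ahead of the robot, y to its left, z up, the work surface at z = 0. Lengths are in m, angles in rad, forces in N, time in s.
With the tool pointing down it reaches from about 0.425 to 0.95 m from the base axis. Payload 4.7 kg.
Tool frame: the origin (TCP) lies on the front face of the gripper's body, between the roots of the fingers; the fingertips stand env.nose_length ahead of it and the grasp point (between the pads) lies 51 mm ahead of it (env.nose_length is the distance from the TCP to the fingertips, in m); z points along the fingers, y is the line along which they close (so a half turn about z gives the same grasp; the last joint's range is limited). The gripper opens to 87 mm and grips with 3 to 60 N. Pads are 19 mm wide; open, the fingers measure 117 mm over their backs; the gripper's body (75 mm by 190 mm) begins 51 mm behind the grasp point.
Start: joints at [-1.268, 0.469, -0.049, 1.532, 0.024, 1.141, -0.082], TCP at [0.22, 0.638, 0.292] pointing down, gripper open.
Joint ranges: [-2.59, 2.59], [-0.33, 1.99], [-1.39, 1.29], [0.1, 2.45], [-1.04, 4.18], [0.21, 1.99], [-2.66, 2.66]. Speed limits (rad/s): [2.57, 2.57, 3.14, 3.14, 3.14, 3.14, 3.14].

### API

Orientations are given as a unit quaternion [w, x, y, z].
In Python, from cell import env gives the robot as it stands.
- The arm moves only by the tool move_arm, never from a script. Its argument "plan" is a list of rows, each an object of numbers: "dx", "dy", "dz": the shift along the tool's x, y, z in units of 40 mm (1.0 is 40 mm); "wx", "wy", "wz": the turn, a rotation vector about the tool's x, y, z in units of 6 degrees (1.0 is 6 degrees). In form: [{"dx": .., "dy": .., "dz": .., "wx": .., "wy": .., "wz": ..}, ...]. A call has 1 to 12 rows; each row shifts and turns the commanded pose from where the row before left it, along the tool's axes as they then stand; what a row does not reach is not made up. A row lasts 1/10 s, in which the tool goes at most 50 mm and 8.59 degrees, less where a joint would pass 70% of its speed; a pose out of reach is approached as far as the arm can. A call is refused whole if a number of a shift passes 1 or a number of a turn 1, either way. A call with a gripper value outside its range is refused whole. "hand" is the closure, from 0 (fully open) to 1 (shut), set as the call begins (left out, the last holds). The fingers move at their own pace and stop on an object; "squeeze" is the grip in N (left out, the last holds). Time passes only in rows, so rows that do not move let the fingers close. It gives the time, the measured TCP pose, the force, the opening and the grip force at its end, in the units of the state.
- env.sense(): the state, without advancing time (a new reading comes with each control period).
- env.get_image(name): name is "scene" or "top"; returns (picture, depth): 420x560x3 uint8, blue, green, red; 420x560 float32, m along the optical axis (not along the pixel's ray), 0 where there is no reading.
- env.get_calibration(name): a dict with "intrinsics" (3x3 intrinsics, pixels), "world_from_camera" (4x4, takes a point from camera to world coordinates). Camera axes: x right, y up, looking along -z (the intrinsics and any distortion apply to the point x, -y, -z); pixel columns grow to the right and rows downward; lengths in m; the calibration is good to about 2 mm. A picture is of the moment at which its call begins. get_calibration takes no time and is no camera call.
- env.hand_in(): hands the job in; it is judged then, once.
Trained networks look in the newest picture that a camera, given by its name, has taken for a name from the list of things; names that differ only in an ending like _2 or _b are one class to them, and where a whole thing is asked for, a point or a joint stands for the part that bears it (a point fixed in the world has none). Each returns a list of dicts, best first, with "conf" (0 to 1); they miss things now and then, are a little off and sometimes report something else, mostly with a low value. They report only what shows in the picture. A call takes as long as a camera call.
- env.outline_of(thing, camera): "mask" (420x560 bool, what is visible of it) and "uv" ([column, row] in pixels, amid what is visible of it).
The state is a dict: "time_s": time; "joints": joint angles; "dq": joint speeds; "effort": joint torques, N m; "position": TCP position; "tool_rot": TCP orientation; "ft_force": force on the tool from outside, world axes, zero at the start; "ft_torque": the same for the moment, N m; "finger_gap": finger opening in m; "finger_force": force on a finger pad.
Only numpy, scipy, OpenCV 4.12 (cv2) and the standard library are available. Lean on these libraries where they do the work, as an engineer would, in place of code of your own. Each camera call takes 0.05 s, during which the arm holds its last target. There are 200 camera calls.

### The job

Close the white coffee-pod caddy: with closed fingertips push its sprung green lid over from behind until it lies flat, and keeping it pressed down, push it by the ridge on its outer face toward the green lip on the front, fully home, so that its edge is tucked beneath the lip and it stays shut when you let go. Only push and press: do not grip the lid or touch its pale inner face, and leave the cup, the salt shaker and the garlic alone.

Things in the scene. Friction and masses are not known exactly. Their poses are not given: they have to be found in the camera images.
- caddy: White plastic box, 144 mm (x) by 92 mm (y), top at 42 mm; bolted down. Origin: centre of its underside, on the worktop; -x points to the front end with the green lip, +x to the rear end with the hinge. The pin lies at x = 66 mm when at its rear stop. An open well 88 x 84 mm holds two coffee pods. Two side rails at the rear, y = +-43 mm, have their tops at 52.5 mm.
- lid_hinge (a point): Centre of the lid's hinge pin (8 mm steel rod along the caddy's y, 44.5 mm above the worktop). The pin can slide in slots toward the lip, taking the lid with it; this point moves with it. Its axes are the caddy's.
- lid_edge (a point): Middle of the lid's free edge, 110 mm from the hinge pin, in mid-thickness.
- push_spot (a point): Point on the lid's outer face (its top when shut, then 46 mm above the worktop), on the centreline 48 mm from the pin, 12 mm on the pin's side of the ridge; room for a fingertip to press here and push on the ridge. Its z axis is that face's outward normal, its -x runs along the lid to the free edge. The lid is a green plate 78 mm wide, 3.5 mm thick.
- ridge (a point): Middle of the top of the ridge across the lid's outer face, 61.5 mm from the pin. The ridge is 50 mm wide and 5.75 mm high; its side toward the pin (60 mm from it) is upright, the other slopes down toward the free edge, ending about 72 mm from the pin.
- lip_edge (a point): Middle of the lip's inner, rising edge, 50.5 mm from the caddy's middle. The lip is a green plate 66 mm wide, overhanging toward the hinge: its underside is 50 mm above the worktop, 4 mm over the flat lid, and rises as a guide over its innermost 7 mm. A lid that is not flat strikes it; a lid slid forward too soon lands on top of it.
- lid (a joint): Lid angle in rad: 0 flat and shut, 1.57 upright, more when leaning back from the lip; stops at 0 and 1.95. A weak spring (0.04 Nm/rad about 1.55 rad, some friction) lifts the lid again when let go untucked; about 1.5 N at push_spot holds it flat. Tucked and released it rests against the lip at about 0.04.
- carriage (a joint): How far in m the pin and lid have slid toward the lip: 0 rear stop, 0.022 front stop (fully home). About 3 N slides it; it stays where left. The lid's edge passes beneath the lip's guide from about 0.007 on; before 0.006 the lid folds flat freely.
- lid_liner: Pale sheet on the lid's inner face, 78 x 64 mm, 1.5 mm thick, in the lid's plane; origin on the hinge pin's axis. Fingers shall not touch it.
- espresso_cup: White dotted espresso cup, 63 x 92 x 55 mm with its handle, standing beside the caddy; origin under its middle.
- salt: Glass salt shaker, 44 mm across, 90 mm high; origin under its centre.
- clove: Garlic bulb, 48 x 50 x 51 mm; origin under its centre.

How it is judged:
On the way, in this order (a step that is already met when the one before it is completed fails the run):
1. the lid is folded flat before its edge is slid beneath the lip (value of joint lid below 0.1 rad and value of joint carriage below 0.012 m), for 0.05 s.
2. the flat lid is slid home so that its edge is beneath the lip (value of joint lid below 0.09 rad and value of joint carriage above 0.018 m), for 0.2 s.
At the end, for the whole second after the job is handed in: The lid stays shut by itself, within 0.09 rad of flat, slid at least 18 of its 22 mm toward the lip so that its edge is beneath it; the cup, the salt shaker and the garlic stand within 20 mm of where they were (all of step 2 and velocity of joint lid below 0.05 rad/s and distance of each of espresso_cup, salt, clove from where it was at the start of the episode below 0.02 m); the robot touches nothing.
It fails at once if the fingers touch the lid's inner face with more than 0.5 N (gripping or pulling the lid) (contact force between the fingers and lid_liner above 0.5 N).
It fails at once if the espresso cup is lifted, knocked over or shifted by more than 20 mm (distance of espresso_cup from where it was at the start of the episode above 0.02 m or angle between espresso_cup's own z axis and vertical above 0.4 rad).
It fails at once if the salt shaker is lifted, knocked over or shifted by more than 20 mm (distance of salt from where it was at the start of the episode above 0.02 m or angle between salt's own z axis and vertical above 0.4 rad).
It fails at once if the garlic is lifted, knocked over or shifted by more than 20 mm (distance of clove from where it was at the start of the episode above 0.02 m or angle between clove's own z axis and vertical above 0.4 rad).
It also fails if it takes over 40 s, if anything falls off the work surface, if the arm or the gripper's body presses on something with over 40 N, if the wrist force passes 120 N, or if a joint passes its speed limit or range.

## Working session

There is one attempt and no reset: what is moved stays moved. The work goes in short steps, Python scripts to look and compute and a tool call to move; the robot and the scene stay as the last step left them, time stands still between calls to the robot, and variables do not carry over. Pictures are saved under pics/ and viewed, at most 10 in all, crops included, and the job is handed in when it is done.

Besides the shell and the picture viewer there is one more tool, called after "Emit:" as a command line: name --argument value ..., lists and objects as JSON in quotes. move_arm: Moves the arm, as the interface text tells. Its arguments: {"type":"object","properties":{"plan":{"type":"array","items":{"type":"object","properties":{"dx":{"type":"number"},"dy":{"type":"number"},"dz":{"type":"number"},"wx":{"type":"number"},"wy":{"type":"number"},"wz":{"type":"number"}}}},"hand":{"type":"number"},"squeeze":{"type":"number"}},"required":["plan"]}

```bash
mkdir -p pics
cat > h.py <<'E'
import numpy as np, cv2
from cell import env
def cloud(name, depth):
    c=env.get_calibration(name); K=np.array(c["intrinsics"]); T=np.array(c["world_from_camera"])
    v,u=np.mgrid[:420,:560]
    p=np.stack([(u-K[0,2])/K[0,0]*depth, -(v-K[1,2])/K[1,1]*depth, -depth],-1)
    return p@T[:3,:3].T+T[:3,3]
E
python3 - <<'E'
from h import *
ims=[]
for n in("scene","top"):
    im,d=env.get_image(n); ims.append(im); P=cloud(n,d)
    for t in("caddy","lid","lid_liner","lip_edge","ridge","espresso_cup","salt","clove"):
        for r in env.outline_of(t,n)[:1]:
            m=r["mask"]&(d>0)
            if m.any():
                q=P[m]; print(n,t,round(r["conf"],2),np.round(r["uv"]),m.sum(),"med",np.round(np.median(q,0),3),"lo",np.round(np.percentile(q,3,0),3),"hi",np.round(np.percentile(q,97,0),3))
for n,im in zip("st",ims): cv2.imwrite(f"pics/{n}1.png",im)
print(env.nose_length,env.sense())
E
```

```text
scene caddy 0.75 [305. 220.] 5065 med [0.533 0.021 0.041] lo [ 0.433 -0.034  0.006] hi [0.579 0.081 0.146]
scene lid 0.95 [288. 176.] 1531 med [0.566 0.003 0.103] lo [ 0.553 -0.036  0.046] hi [0.579 0.035 0.153]
scene lid_liner 0.59 [293. 182.] 826 med [0.565 0.    0.101] lo [ 0.554 -0.029  0.063] hi [0.574 0.028 0.136]
scene lip_edge 0.97 [303. 220.] 4971 med [0.533 0.022 0.041] lo [ 0.433 -0.033  0.007] hi [0.578 0.081 0.146]
scene ridge 0.68 [288. 182.] 1472 med [0.565 0.003 0.103] lo [ 0.553 -0.034  0.048] hi [0.579 0.035 0.152]
scene espresso_cup 0.61 [264. 252.] 1408 med [0.542 0.132 0.037] lo [0.515 0.101 0.001] hi [0.573 0.174 0.055]
scene salt 0.67 [341. 188.] 715 med [ 0.493 -0.093  0.048] lo [ 0.478 -0.111  0.005] hi [ 0.512 -0.087  0.088]
scene clove 0.57 [242. 231.] 408 med [0.61  0.101 0.031] lo [0.594 0.079 0.015] hi [0.631 0.114 0.044]
top caddy 0.78 [279. 251.] 3229 med [0.512 0.017 0.027] lo [ 0.44  -0.032  0.003] hi [0.574 0.07  0.145]
top lid 0.72 [291. 219.] 506 med [ 0.565 -0.002  0.111] lo [ 0.553 -0.038  0.044] hi [0.578 0.033 0.155]
top lid_liner 0.8 [292. 21
[... 658 characters left out ...]
791706,  0.46856735, -0.04860339,  1.5324767 ,  0.02412224,
        1.1410179 , -0.08232602]), 'dq': array([ 7.94169983e-06,  2.88307785e-05,  4.80468938e-04,  1.20189398e-05,
       -1.87197681e-04,  5.96183880e-04, -1.82125238e-03]), 'effort': array([ 9.61488768e-04, -5.07807398e+01, -8.06337688e-02, -2.36455446e+01,
       -6.14335807e-02,  3.11997626e-02,  9.30637839e-06]), 'position': array([0.21983215, 0.63821777, 0.29230478]), 'tool_rot': array([-1.84697563e-06,  1.65131923e-01,  9.86271486e-01,  5.88486996e-05]), 'ft_force': array([ 0.47484559, -0.46446369,  0.10220215]), 'ft_torque': array([-0.02080092, -0.01014119,  0.04222903]), 'finger_force': 0.0, 'finger_gap': 0.08717348106557}
```

Run:
```python
from h import *
for n in("scene","top"):
    im,d=env.get_image(n); P=cloud(n,d)
    m=env.outline_of("lid",n)[0]["mask"]&(d>0); q=P[m]; q=q[q[:,2]>.065]
    for _ in range(3):
        c=q.mean(0); w=np.linalg.svd(q-c,full_matrices=False)[2][2]; q=q[abs((q-c)@w)<.004]
    w*=np.sign(w[0]); k=(0.0445-c[2])/(1-w[2]**2)
    up=np.array([0,0,1])-w*w[2]
    print(n,"lid n",w.round(3),"c",c.round(4),"at z=.0445",(c+up*k).round(4),"at .15",(c+up*(.15-c[2])/(1-w[2]**2)).round(4))
    m=env.outline_of("caddy",n)[0]["mask"]&(d>0); q=P[m]; q=q[(q[:,2]>.030)&(q[:,2]<.056)&(q[:,0]<.6)]
    print(cv2.minAreaRect(q[:,:2].astype(np.float32)*1000))
    hsv=cv2.cvtColor(im,cv2.COLOR_BGR2HSV)
    g=(hsv[...,0]>35)&(hsv[...,0]<90)&(hsv[...,1]>80)&(d>0)&(P[...,0]<.5)&(P[...,0]>.35)&(P[...,2]>.04)&(abs(P[...,1])<.15)
    q=P[g]; print("lip",len(q)); 
    if len(q): print(q.mean(0).round(4),cv2.minAreaRect(q[:,:2].astype(np.float32)*1000))
a=cv2.imread("pics/s1.png");b=cv2.imread("pics/t1.png")
cv2.imwrite("pics/both.png",np.vstack([cv2.resize(a[130:310,180:400],(660,300) if 0 else (366,300)),cv2.resize(b[130:310,180:400],(366,300))]))
```

```text
scene lid n [ 0.944 -0.33  -0.031] c [0.5658 0.0019 0.1122] at z=.0445 [0.5638 0.0026 0.0445] at .15 [0.5669 0.0015 0.15  ]
((506.126953125, 20.41717529296875), (93.60332489013672, 145.63113403320312), 70.45516204833984)
lip 408
[0.4476 0.0426 0.0531] ((447.9741516113281, 33.137699127197266), (81.56834411621094, 29.75103187561035), 78.42972564697266)Traceback (most recent call last):
  File "<stdin>", line 4, in <module>
IndexError: list index out of range
```

View pics/s1.png

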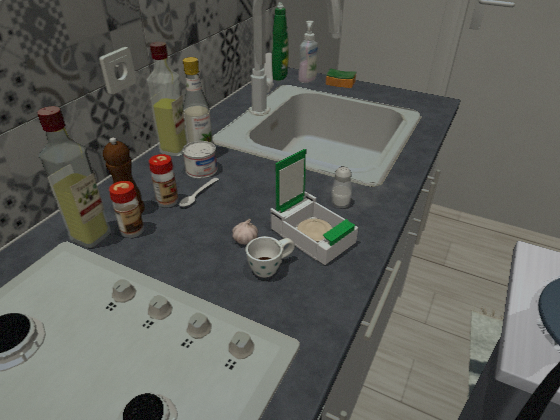

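The image shows the caddy around (313,225), with the lid upright at (290,180) and its liner facing the lip at (339,231). The cup is at (265,257), the garlic at (244,232) and the salt at (342,188). Tool x already points along the caddy's −x, toward the lip.

Emit:
move_arm --plan '[{"dx": -0.61, "dy": -0.51}, {"dx": -0.61, "dy": -0.51}, {"dx": -0.61, "dy": -0.51}, {"dx": -0.61, "dy": -0.51}, {"dx": -0.61, "dy": -0.51}, {"dx": -0.61, "dy": -0.51}, {"dx": -0.61, "dy": -0.51}, {"dx": -0.61, "dy": -0.51}, {"dx": -0.61, "dy": -0.51}, {"dx": -0.61, "dy": -0.51}, {"dx": -0.61, "dy": -0.51}, {"dx": -0.61, "dy": -0.51}]' --hand 1 --squeeze 10

```text
$.plan[0]: bad value
```

Emit:
move_arm --plan '[{"dx": -0.61, "dy": -0.51}, {"dx": -0.61, "dy": -0.51}, {"dx": -0.61, "dy": -0.51}, {"dx": -0.61, "dy": -0.51}, {"dx": -0.61, "dy": -0.51}, {"dx": -0.61, "dy": -0.51}, {"dx": -0.61, "dy": -0.51}, {"dx": -0.61, "dy": -0.51}, {"dx": -0.61, "dy": -0.51}, {"dx": -0.61, "dy": -0.51}, {"dx": -0.61, "dy": -0.51}, {"dx": -0.61, "dy": -0.51}, {}]'

```text
$.plan[0]: bad value
```

Emit:
move_arm --plan '[{"dx": -0.61, "dy": -0.51, "dz": 0, "wx": 0, "wy": 0, "wz": 0}, {"dx": -0.61, "dy": -0.51, "dz": 0, "wx": 0, "wy": 0, "wz": 0}, {"dx": -0.61, "dy": -0.51, "dz": 0, "wx": 0, "wy": 0, "wz": 0}, {"dx": -0.61, "dy": -0.51, "dz": 0, "wx": 0, "wy": 0, "wz": 0}, {"dx": -0.61, "dy": -0.51, "dz": 0, "wx": 0, "wy": 0, "wz": 0}, {"dx": -0.61, "dy": -0.51, "dz": 0, "wx": 0, "wy": 0, "wz": 0}, {"dx": -0.61, "dy": -0.51, "dz": 0, "wx": 0, "wy": 0, "wz": 0}, {"dx": -0.61, "dy": -0.51, "dz": 0, "wx": 0, "wy": 0, "wz": 0}, {"dx": -0.61, "dy": -0.51, "dz": 0, "wx": 0, "wy": 0, "wz": 0}, {"dx": -0.61, "dy": -0.51, "dz": 0, "wx": 0, "wy": 0, "wz": 0}, {"dx": -0.61, "dy": -0.51, "dz": 0, "wx": 0, "wy": 0, "wz": 0}, {"dx": -0.61, "dy": -0.51, "dz": 0, "wx": 0, "wy": 0, "wz": 0}]' --hand 1 --squeeze 10

```text
time_s: 2.35
position: [0.4175, 0.3102, 0.2925]
tool_rot: [0.0, 0.165, 0.986, 0.0]
ft_force: [0.6, 0.3, -0.9]
finger_gap: 0.0028
finger_force: 0.0
```

Emit:
move_arm --plan '[{"dx": -0.61, "dy": -0.51, "dz": 0, "wx": 0, "wy": 0, "wz": 0}, {"dx": -0.61, "dy": -0.51, "dz": 0, "wx": 0, "wy": 0, "wz": 0}, {"dx": -0.61, "dy": -0.51, "dz": 0, "wx": 0, "wy": 0, "wz": 0}, {"dx": -0.61, "dy": -0.51, "dz": 0, "wx": 0, "wy": 0, "wz": 0}, {"dx": -0.61, "dy": -0.51, "dz": 0, "wx": 0, "wy": 0, "wz": 0}, {"dx": -0.61, "dy": -0.51, "dz": 0, "wx": 0, "wy": 0, "wz": 0}, {"dx": -0.61, "dy": -0.51, "dz": 0, "wx": 0, "wy": 0, "wz": 0}, {"dx": -0.61, "dy": -0.51, "dz": 0, "wx": 0, "wy": 0, "wz": 0}, {"dx": -0.61, "dy": -0.51, "dz": 0, "wx": 0, "wy": 0, "wz": 0}, {"dx": -0.61, "dy": -0.51, "dz": 0, "wx": 0, "wy": 0, "wz": 0}, {"dx": -0.61, "dy": -0.51, "dz": 0, "wx": 0, "wy": 0, "wz": 0}, {"dx": -0.61, "dy": -0.51, "dz": 0, "wx": 0, "wy": 0, "wz": 0}]'

```text
time_s: 3.55
position: [0.6146, -0.0165, 0.2924]
tool_rot: [0.0, 0.165, 0.986, 0.0]
ft_force: [0.9, 0.2, -0.4]
finger_gap: 0.0005
finger_force: 0.0
```

Emit:
move_arm --plan '[{"dx": 0, "dy": 0, "dz": 0.8, "wx": 0, "wy": 0, "wz": 0}, {"dx": 0, "dy": 0, "dz": 0.8, "wx": 0, "wy": 0, "wz": 0}, {"dx": 0, "dy": 0, "dz": 0.8, "wx": 0, "wy": 0, "wz": 0}, {"dx": 0, "dy": 0, "dz": 0.8, "wx": 0, "wy": 0, "wz": 0}, {"dx": 0, "dy": 0, "dz": 0, "wx": 0, "wy": 0, "wz": 0}]'

```text
time_s: 4.05
position: [0.6112, -0.0151, 0.16]
tool_rot: [-0.004, 0.165, 0.986, -0.001]
ft_force: [-0.6, -0.1, 0.8]
finger_gap: 0.0006
finger_force: 0.0
```

Run:
```python
from h import *
im,d=env.get_image("scene"); cv2.imwrite("pics/s2.png",cv2.resize(im[100:300,180:420],(720,600)))
print(env.sense()["position"],env.sense()["ft_force"])
```

```text
[ 0.61291569 -0.0153052   0.16265689] [0.1941621  0.23026433 0.74382579]
```

View pics/s2.png

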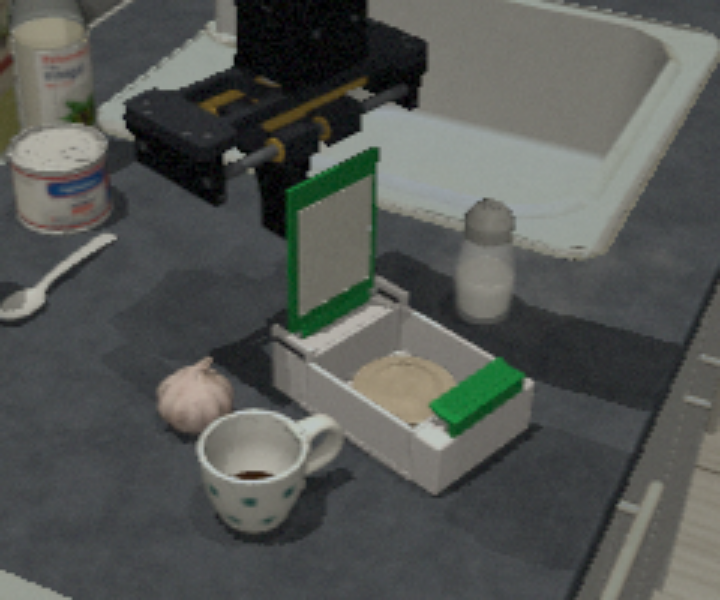

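The fingertips are behind the lid (about (275,215) in the crop) and nothing is touching yet. Next I start the fold.

Emit:
move_arm --plan '[{"dx": 0.3, "dy": 0, "dz": 0, "wx": 0, "wy": 0, "wz": 0}, {"dx": 0.3, "dy": 0, "dz": 0, "wx": 0, "wy": 0, "wz": 0}, {"dx": 0.2, "dy": 0, "dz": 0, "wx": 0, "wy": 0, "wz": 0}, {"dx": 0.2, "dy": 0, "dz": 0, "wx": 0, "wy": 0, "wz": 0}, {"dx": 0.2, "dy": 0, "dz": 0, "wx": 0, "wy": 0, "wz": 0}, {"dx": 0.2, "dy": 0, "dz": 0, "wx": 0, "wy": 0, "wz": 0}, {"dx": 0, "dy": 0, "dz": 0, "wx": 0, "wy": 0, "wz": 0}]'

```text
time_s: 4.8
position: [0.5599, 0.0033, 0.1642]
tool_rot: [-0.001, 0.165, 0.986, 0.0]
ft_force: [-0.0, -0.2, 0.2]
finger_gap: 0.0004
finger_force: 0.0
```

```bash
cat >> h.py <<'E'
def st():
    s=env.sense(); r=s["position"]-[.5061,.0204,0]; x=.943*r[0]-.333*r[1]; y=.333*r[0]+.943*r[1]
    f=s["ft_force"]; print("t",s["time_s"],"corner f",round((66-x*1000)+9.5,1),"y",round(y*1000,1),"tip h",round((s["position"][2]-.0697)*1000,1),"Fx,y,z caddy",np.round([.943*f[0]-.333*f[1],.333*f[0]+.943*f[1],f[2]],1),s["tool_rot"].round(3))
E
python3 - <<'E'
from h import *
st()
im,d=env.get_image("scene"); P=cloud("scene",d); cv2.imwrite("pics/s3.png",cv2.resize(im[100:300,180:420],(720,600)))
st()
E
```

```text
t 4.8 corner f 19.1 y 1.8 tip h 94.5 Fx,y,z caddy [ 0.  -0.2  0.2] [-0.001  0.165  0.986  0.   ]
t 4.85 corner f 18.4 y 1.8 tip h 94.6 Fx,y,z caddy [ 1.   0.2 -0.8] [-0.     0.165  0.986  0.   ]
```

View pics/s3.png

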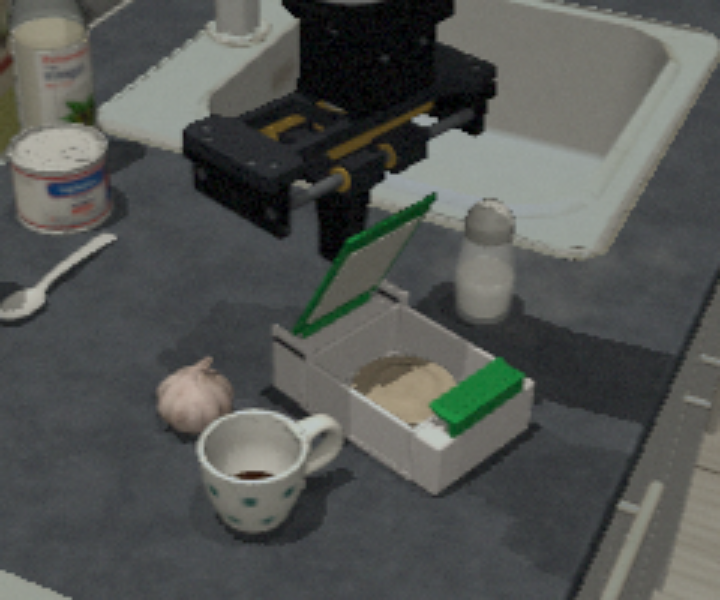

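The lid is tilting forward (about 65°) with the tip just below the ridge on its outer face. Next I follow the arc down toward flat.

Emit:
move_arm --plan '[{"dx": 0.14, "dy": 0, "dz": 0.15, "wx": 0, "wy": 0, "wz": 0}, {"dx": 0.13, "dy": 0, "dz": 0.1, "wx": 0, "wy": 0, "wz": 0}, {"dx": 0.12, "dy": 0, "dz": 0.1, "wx": 0, "wy": 0, "wz": 0}, {"dx": 0.1, "dy": 0, "dz": 0.12, "wx": 0, "wy": 0, "wz": 0}, {"dx": 0.1, "dy": 0, "dz": 0.13, "wx": 0, "wy": 0, "wz": 0}, {"dx": 0.08, "dy": 0, "dz": 0.15, "wx": 0, "wy": 0, "wz": 0}, {"dx": 0.06, "dy": 0, "dz": 0.15, "wx": 0, "wy": 0, "wz": 0}, {"dx": 0.03, "dy": 0, "dz": 0.12, "wx": 0, "wy": 0, "wz": 0}, {"dx": 0, "dy": 0, "dz": 0.12, "wx": 0, "wy": 0, "wz": 0}, {"dx": 0, "dy": 0, "dz": 0, "wx": 0, "wy": 0, "wz": 0}]'

```text
time_s: 5.85
position: [0.5318, 0.0128, 0.1178]
tool_rot: [-0.001, 0.165, 0.986, -0.0]
ft_force: [-0.5, 0.6, 1.0]
finger_gap: 0.0006
finger_force: 0.4
```

Run:
```python
from h import *
st()
im,d=env.get_image("scene"); cv2.imwrite("pics/s4.png",cv2.resize(im[100:300,180:420],(720,600)))
st()
```

```text
t 5.85 corner f 48.7 y 1.4 tip h 48.1 Fx,y,z caddy [-0.7  0.4  1. ] [-0.001  0.165  0.986 -0.   ]
t 5.9 corner f 48.6 y 1.4 tip h 48.5 Fx,y,z caddy [ 0.2 -0.6  1.9] [-0.001  0.165  0.986 -0.   ]
```

View pics/s4.png

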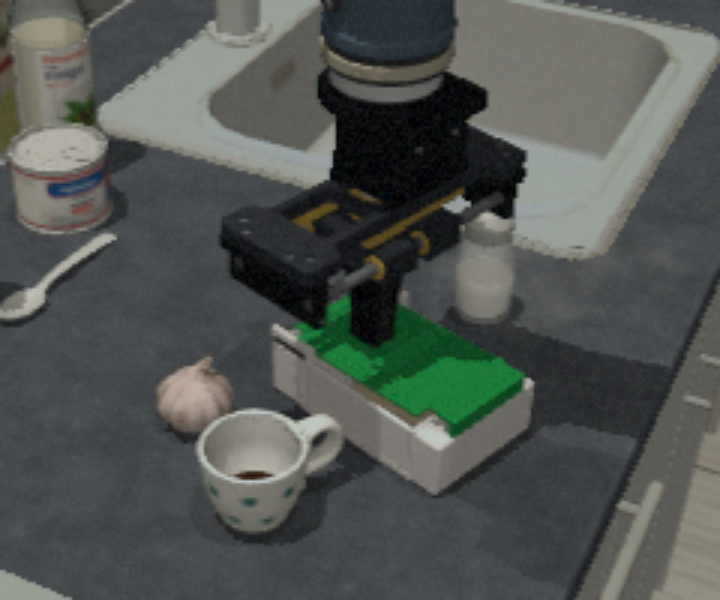

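The lid is nearly flat, with the tip behind the ridge at about (372,335). Press down and hold.

Emit:
move_arm --plan '[{"dx": 0, "dy": 0, "dz": 0.06, "wx": 0, "wy": 0, "wz": 0}, {"dx": 0, "dy": 0, "dz": 0.04, "wx": 0, "wy": 0, "wz": 0}, {"dx": 0, "dy": 0, "dz": 0, "wx": 0, "wy": 0, "wz": 0}, {"dx": 0, "dy": 0, "dz": 0, "wx": 0, "wy": 0, "wz": 0}]'

```text
time_s: 6.3
position: [0.533, 0.0125, 0.1159]
tool_rot: [0.001, 0.165, 0.986, 0.0]
ft_force: [-2.0, -0.2, 9.4]
finger_gap: 0.0004
finger_force: 5.0
```

```bash
python3 -c "
from h import *
st()"
```

```text
t 6.3 corner f 47.5 y 1.5 tip h 46.2 Fx,y,z caddy [-1.8 -0.8  9.4] [0.001 0.165 0.986 0.   ]
```

The lid is flat: tip at 46.2 mm with 9 N of press. Now I slide toward the lip.

Emit:
move_arm --plan '[{"dx": 0.1, "dy": 0, "dz": -0.02, "wx": 0, "wy": 0, "wz": 0}, {"dx": 0.1, "dy": 0, "dz": 0, "wx": 0, "wy": 0, "wz": 0}, {"dx": 0.1, "dy": 0, "dz": 0, "wx": 0, "wy": 0, "wz": 0}, {"dx": 0.1, "dy": 0, "dz": 0, "wx": 0, "wy": 0, "wz": 0}, {"dx": 0.1, "dy": 0, "dz": 0, "wx": 0, "wy": 0, "wz": 0}, {"dx": 0, "dy": 0, "dz": 0, "wx": 0, "wy": 0, "wz": 0}, {"dx": 0, "dy": 0, "dz": 0, "wx": 0, "wy": 0, "wz": 0}]'

```text
time_s: 7.0
position: [0.5135, 0.0195, 0.1158]
tool_rot: [0.0, 0.165, 0.986, 0.0]
ft_force: [0.8, -0.3, 5.8]
finger_gap: 0.0004
finger_force: 3.9
```

```bash
python3 -c "
from h import *
st()"
```

```text
t 7.0 corner f 68.3 y 1.6 tip h 46.1 Fx,y,z caddy [ 0.9 -0.1  5.8] [0.    0.165 0.986 0.   ]
```

Emit:
move_arm --plan '[{"dx": 0.1, "dy": 0, "dz": 0, "wx": 0, "wy": 0, "wz": 0}, {"dx": 0.1, "dy": 0, "dz": 0, "wx": 0, "wy": 0, "wz": 0}, {"dx": 0.1, "dy": 0, "dz": 0, "wx": 0, "wy": 0, "wz": 0}, {"dx": 0.06, "dy": 0, "dz": 0, "wx": 0, "wy": 0, "wz": 0}, {"dx": 0.06, "dy": 0, "dz": 0, "wx": 0, "wy": 0, "wz": 0}, {"dx": 0, "dy": 0, "dz": 0, "wx": 0, "wy": 0, "wz": 0}, {"dx": 0, "dy": 0, "dz": 0, "wx": 0, "wy": 0, "wz": 0}]'

```text
time_s: 7.7
position: [0.5028, 0.0231, 0.1169]
tool_rot: [0.007, 0.166, 0.986, 0.0]
ft_force: [11.0, -4.7, 0.4]
finger_gap: 0.0005
finger_force: 6.4
```

```bash
python3 -c "
from h import *
st()"
```

```text
t 7.7 corner f 79.5 y 1.5 tip h 47.2 Fx,y,z caddy [12.  -0.8  0.4] [0.007 0.166 0.986 0.   ]
```

Emit:
move_arm --plan '[{"dx": 0, "dy": 0, "dz": 0.05, "wx": 0, "wy": 0, "wz": 0}, {"dx": 0.06, "dy": 0, "dz": 0, "wx": 0, "wy": 0, "wz": 0}, {"dx": 0.06, "dy": 0, "dz": 0, "wx": 0, "wy": 0, "wz": 0}, {"dx": 0, "dy": 0, "dz": 0, "wx": 0, "wy": 0, "wz": 0}, {"dx": 0, "dy": 0, "dz": 0, "wx": 0, "wy": 0, "wz": 0}]'

```text
time_s: 8.2
position: [0.502, 0.0235, 0.1163]
tool_rot: [0.011, 0.166, 0.986, 0.0]
ft_force: [16.3, -7.7, 1.8]
finger_gap: 0.0004
finger_force: 9.4
```

Run:
```python
from h import *
st()
im,d=env.get_image("scene"); cv2.imwrite("pics/s5.png",cv2.resize(im[150:280,240:400],(738,600),interpolation=cv2.INTER_CUBIC))
```

```text
t 8.2 corner f 80.4 y 1.5 tip h 46.6 Fx,y,z caddy [17.9 -1.8  1.8] [0.011 0.166 0.986 0.   ]
```

View pics/s5.png

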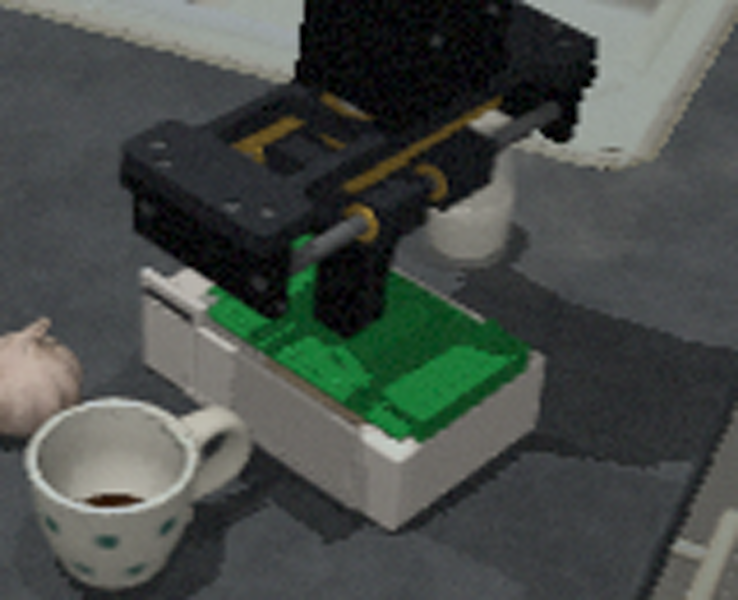

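The lid is against its front stop: 18 N with no further travel, edge under the lip at about (450,390). Now I release it and lift off.

Emit:
move_arm --plan '[{"dx": -0.1, "dy": 0, "dz": -0.03, "wx": 0, "wy": 0, "wz": 0}, {"dx": -0.05, "dy": 0, "dz": -0.1, "wx": 0, "wy": 0, "wz": 0}, {"dx": 0, "dy": 0, "dz": -0.3, "wx": 0, "wy": 0, "wz": 0}, {"dx": 0, "dy": 0, "dz": -0.6, "wx": 0, "wy": 0, "wz": 0}, {"dx": 0, "dy": 0, "dz": -1, "wx": 0, "wy": 0, "wz": 0}, {"dx": 0, "dy": 0, "dz": -1, "wx": 0, "wy": 0, "wz": 0}, {"dx": 0, "dy": 0, "dz": -1, "wx": 0, "wy": 0, "wz": 0}, {"dx": 0, "dy": 0, "dz": 0, "wx": 0, "wy": 0, "wz": 0}, {"dx": 0, "dy": 0, "dz": 0, "wx": 0, "wy": 0, "wz": 0}]'

```text
time_s: 9.15
position: [0.4973, 0.0247, 0.2742]
tool_rot: [-0.001, 0.165, 0.986, 0.0]
ft_force: [-0.4, 0.3, -0.9]
finger_gap: 0.0006
finger_force: 0.0
```

Run:
```python
from h import *
st()
im,d=env.get_image("scene"); P=cloud("scene",d)
hsv=cv2.cvtColor(im,cv2.COLOR_BGR2HSV)
Q=P-[.5061,.0204,0]; x=.943*Q[...,0]-.333*Q[...,1]; y=.333*Q[...,0]+.943*Q[...,1]
g=(hsv[...,0]>35)&(hsv[...,0]<90)&(hsv[...,1]>80)&(d>0)&(abs(x)<.08)&(abs(y)<.05)
for a in range(-75,80,10):
    m=g&(abs(x*1000-a)<5)
    if m.sum()>3: print(a,m.sum(),np.round(np.median(P[m][:,2])*1000,1))
print("green x range",np.percentile(x[g]*1000,[0.5,99.5]))
cv2.imwrite("pics/s6.png",cv2.resize(im[150:280,240:400],(738,600),interpolation=cv2.INTER_CUBIC))
```

```text
t 9.15 corner f 85.2 y 1.1 tip h 204.5 Fx,y,z caddy [-0.5  0.1 -0.9] [-0.001  0.165  0.986  0.   ]
-75 95 49.5
-65 163 53.7
-55 184 54.7
-45 184 291.3
-35 334 321.6
-25 266 51.3
-15 192 54.2
-5 208 48.9
5 180 48.2
15 138 47.5
25 130 47.1
35 124 46.6
45 106 49.0
green x range [-71.59415136  45.93200185]
```

View pics/s6.png

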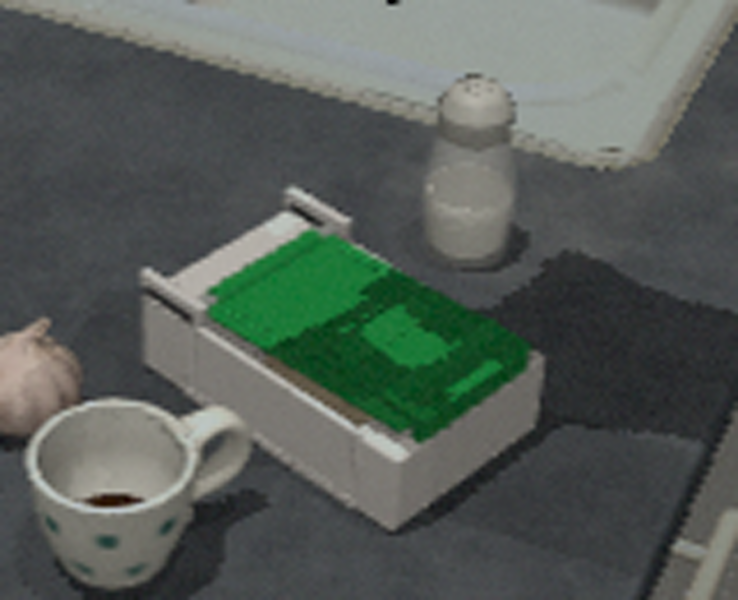

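The lid is shut at about 0.04–0.05 rad, with its rear edge at x≈46 mm, which fits the pin being fully home. Nothing touches the robot, and the cup, salt and garlic look undisturbed.

```bash
python3 -c "
from cell import env
print(env.hand_in())"
```

```text
the job is handed in; nothing more can be done
None
```

The caddy is closed: I folded the lid flat, slid it to its front stop under the lip, and it stayed shut after the fingers lifted clear. The job is handed in, but `hand_in()` returned no verdict.

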